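Hold the tape drawer's lid open at the packing bench

TASK

Pull the drawer of the grey bench unit all the way out by its handle, then take the ball knob of the hinged lid inside the drawer, raise the lid to about 60 degrees from its closed position and keep it there with the gripper so that the packer can reach the tape rolls underneath. Finish while still holding the lid steady (it falls shut if let go), with the drawer still all the way out, and leave the two pots and the loose tape roll where they stand.

Things in the scene. Friction and masses are not known exactly. Their poses are not given: they have to be found in the camera images.
- unit_front (a point): Middle of the top front edge of the fixed grey sheet-steel drawer unit on the bench: 300 deep, 320 wide, 125 high mm, one drawer, open towards the robot. Axes are the unit's: -x out of its front (towards the robot; turned by up to 0.2 rad), y along the front, z up. 125 mm above the bench.
- drawer_handle (a point): Middle of the drawer's pull: a level steel bar, 11 mm thick, 110 mm long, along the unit's y, 40 mm in front of the drawer front, 85 mm above the bench (40 mm below the unit's top), on two 8 mm posts 48 mm either side of the middle. Axes as the unit's. It moves with the drawer along the unit's -x.
- drawer (a joint): How far the drawer is pulled out, in m: 0 shut, 0.16 at the end stop. It starts shut or up to 0.03 ajar. It slides along the unit's -x against about 6 N of friction and stays where it is left. The front panel is 12 mm thick and its upper edge is 102 mm above the bench.
- lid_knob (a point): Centre of the lid's ball knob: dark steel ball 26 mm across on a 10 mm stem, its centre 38 mm above the lid's upper face; lid closed: 98 mm above the bench, 45 mm behind the inner face of the drawer front. Axes: the unit's when the lid is closed; they turn with the lid. Hidden until the drawer is out. The ball swivels freely about y on its stem, so the lid can swing while the ball is pinched.
- lid (a joint): Angle of the lid in rad: 0 closed (level), growing as its front edge rises and swings back towards the unit; stop at 1.40; 60 degrees is 1.047. The lid is a 92 x 276 x 5 mm metal plate (0.25 to 0.5 kg) and falls shut from any angle when let go. Its hinge line runs along the unit's y, at x +60, z -43 mm in the axes of lid_knob; it is 55 mm above the bench.
- planter: Bystander: glazed pale-green planter, 176 mm in diameter, 175 mm high, standing on the bench to the -y side of the unit; origin under its centre. Not to be moved.
- pot: Bystander: small brown glazed pot, 92 mm in diameter, 70 mm high, standing on the bench to the +y side of the unit, nearer the robot than the tape roll; origin under its centre. Not to be moved.
- roll: Bystander: tan roll of packing tape lying flat on the bench to the +y side of the unit, 100 mm in diameter, 48 mm high; origin under its centre. Not to be moved.

How it is judged:
On the way, in this order (a step that is already met when the one before it is completed fails the run):
1. the drawer is pulled all the way out while the lid is still down (value of joint drawer above 0.14 m and value of joint lid below 0.3 rad), for 0.2 s.
2. the lid is held up by the fingers at about 60 degrees (value of joint lid between 0.89 and 1.2 rad and contact force between the fingers and lid above 0.3 N), for 0.3 s.
At the end, for the whole second after the job is handed in: The gripper's fingers still hold the lid, steady, at 60 degrees (51 to 68.7 degrees, 0.89 to 1.20 rad), the drawer is out by more than 140 of its 160 mm, and the planter, the pot and the tape roll are within 40 mm of where they stood (all of step 2 and value of joint drawer above 0.14 m and velocity of joint lid between -0.15 and 0.15 rad/s and distance of each of planter, pot, roll from where it was at the start of the episode below 0.04 m); the arm keeps its last pose, push and grip.
It fails at once if the large planter is pushed more than 40 mm from its place (distance of planter from where it was at the start of the episode above 0.04 m).
It fails at once if the small pot is pushed more than 40 mm from its place (distance of pot from where it was at the start of the episode above 0.04 m).
It fails at once if the tape roll is pushed more than 40 mm from its place (distance of roll from where it was at the start of the episode above 0.04 m).
It also fails if it takes over 48 s, if anything falls off the work surface, if the arm or the gripper's body presses on something with over 40 N, if the wrist force passes 120 N, or if a joint passes its speed limit or range.

ROBOT

A 7-joint arm with a two-finger parallel gripper is mounted at the origin on the work surface. World frame = base frame: x ahead of the robot, y to its left, z up, the work surface at z = 0. Lengths are in m, angles in rad, forces in N, time in s.
With the tool pointing down it reaches from about 0.425 to 0.925 m from the base axis. Payload 6.8 kg.
Tool frame: the origin (TCP) lies midway between the tips of the shut fingers; the grasp point (between the pads) lies 19 mm behind it; z points along the fingers, y is the line along which they close (so a half turn about z gives the same grasp; the last joint's range is limited). The gripper opens to 85 mm and grips with 20 to 120 N. Pads are 22 mm wide; open, the fingers measure 114 mm over their backs; the gripper's body (76 mm by 85 mm) begins 54 mm behind the grasp point. The pads swing forward as they close: fully open they stand 13 mm farther back than shut.
Start: joints at [-1.446, 0.477, 0.022, 1.555, -0.011, 1.109, -0.083], TCP at [0.156, 0.657, 0.231] pointing down, gripper open.
Joint ranges: [-2.96, 2.96], [-0.34, 2.1], [-1.41, 1.46], [0.24, 2.44], [-1.37, 4.51], [0.17, 1.92], [-2.96, 2.96]. Speed limits (rad/s): [2.39, 2.39, 3.14, 3.14, 3.14, 3.14, 3.14].

INTERFACE

Orientations are given as a unit quaternion [w, x, y, z].
In Python, from station import bot, imaging gives the robot as it stands.
- The arm moves only by the tool move_arm, never from a script. Its argument "commands" is a list that holds one entry, the list of rows, each a list of 7 numbers: the shift along the tool's x, y, z in m, then the turn, a rotation vector about the tool's x, y, z in degrees, then the finger opening in m, from 0 to 0.0854. In form: [[[x, y, z, rx, ry, rz, grip], ...]]. A call has 1 to 20 rows; each row shifts and turns the commanded pose from where the row before left it, along the tool's axes as they then stand; what a row does not reach is not made up. A row lasts 1/8 s, in which the tool goes at most 62.5 mm and 10.7 degrees, less where a joint would pass 70% of its speed; a pose out of reach is approached as far as the arm can. A call is refused whole if a number of a shift passes 0.0625 or a number of a turn 10.7, either way. A call with a gripper value outside its range is refused whole. The fingers move at their own pace and stop on an object; "squeeze" is the grip in N (left out, the last holds). Time passes only in rows, so rows that do not move let the fingers close. It gives the time, the measured TCP pose, the force, the opening and the grip force at its end, in the units of the state.
- bot.get_obs(): the state, without advancing time (a new reading comes with each control period).
- imaging.read_camera(name): name is "scene" or "top" or "wrist"; returns the picture (420x560x3 uint8, red, green, blue); there is no depth.
- imaging.calibration(name): a dict with "intrinsics" (3x3 intrinsics, pixels), "extrinsics" (4x4, takes a point from camera to world coordinates); the wrist camera has in their place "mount" (4x4, takes a point from camera to tool coordinates, whose origin is the TCP and whose axes are the flange's). Camera axes: x right, y down, z forward; pixel columns grow to the right and rows downward; lengths in m; the calibration is good to about 2 mm. The wrist camera is an equidistant fisheye: a pixel r from the principal point sees the ray r / f radians off the axis. A picture is of the moment at which its call begins: read the wrist's pose just before it. calibration takes no time and is no camera call.
- bot.hand_in(): hands the job in; it is judged then, once.
The state is a dict: "t": time; "q": joint angles; "joint_vel": joint speeds; "joint_torque": joint torques, N m; "eef_pos": TCP position; "tool_rot": TCP orientation; "contact_force": force on the tool from outside, world axes, zero at the start; "torque": the same for the moment, N m; "gripper_width": opening from 0.0 (shut) to 1.0 (fully open); "grasp_force": force on a finger pad.
Only numpy, scipy, OpenCV 4.12 (cv2) and the standard library are available. Lean on these libraries where they do the work, as an engineer would, in place of code of your own. Each camera call takes 0.05 s, during which the arm holds its last target. There are 200 camera calls.

## Working session

There is one attempt and no reset: what is moved stays moved. The work goes in short steps, Python scripts to look and compute and a tool call to move; the robot and the scene stay as the last step left them, time stands still between calls to the robot, and variables do not carry over. Pictures are saved under pics/ and viewed, at most 10 in all, crops included, and the job is handed in when it is done.

Besides the shell and the picture viewer there is one more tool, called after "Call:" as name(argument=value, ...) on one line, values as JSON. move_arm: Moves the arm, as the interface text tells. Its arguments: {"type":"object","properties":{"commands":{"type":"array","items":{"type":"array","items":{"type":"array","items":{"type":"number"}}}},"squeeze":{"type":"number"}},"required":["commands"]}

```bash
mkdir -p pics; python3 - <<'E'
from station import bot, imaging
import cv2, numpy as np
np.set_printoptions(precision=4,suppress=True)
o=bot.get_obs(); print(o)
for n in ("scene","top"):
    im=imaging.read_camera(n); cv2.imwrite(f"pics/{n}0.png",im[:,:,::-1]); c=imaging.calibration(n); print(n,c["intrinsics"],c["extrinsics"])
print(imaging.calibration("wrist"))
E
```

```text
{'t': 0.0, 'q': array([-1.4461,  0.4778,  0.0223,  1.5564, -0.0115,  1.1093, -0.0831]), 'joint_vel': array([-0.001 , -0.0001,  0.0005,  0.0004, -0.0009,  0.    ,  0.0011]), 'joint_torque': array([  0.0012, -59.6456,   1.6075, -28.12  ,   0.0124,   0.0092,
         0.    ]), 'eef_pos': array([0.1556, 0.6562, 0.2303]), 'tool_rot': array([-0.0001,  0.1162,  0.9932, -0.0009]), 'contact_force': array([-0.0419, -0.4935, -0.1994]), 'torque': array([-0.0215, -0.0336, -0.0302]), 'grasp_force': 0.0, 'gripper_width': 1.0011865436262588}
scene [[454.002    0.     279.4941]
 [  0.     454.002  211.0345]
 [  0.       0.       1.    ]] [[-0.8723  0.3734 -0.3157  0.9572]
 [ 0.4886  0.6419 -0.591   0.5242]
 [-0.018  -0.6698 -0.7423  0.7972]
 [ 0.      0.      0.      1.    ]]
top [[462.7945   0.     278.9697]
 [  0.     462.7945 209.8523]
 [  0.       0.       1.    ]] [[-0.0006 -0.9839  0.1786  0.4557]
 [-0.9999 -0.0021 -0.0148  0.0037]
 [ 0.0149 -0.1786 -0.9838  1.313 ]
 [ 0.      0.      0.      1.    ]]
{'intrinsics': array([[325.1923,   0.    , 278.2933],
       [  0.    , 325.1923, 211.1239],
       [  0.    ,   0.    ,   1.    ]]), 'mount': array([[ 0.0008, -0.9533, -0.3021,  0.0775],
       [ 1.    ,  0.0007,  0.0003,  0.0007],
       [-0.0001, -0.3021,  0.9533, -0.1423],
       [ 0.    ,  0.    ,  0.    ,  1.    ]])}
```

View pics/scene0.png

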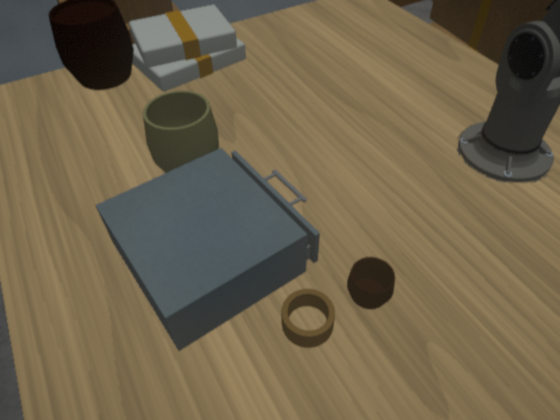

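View pics/top0.png

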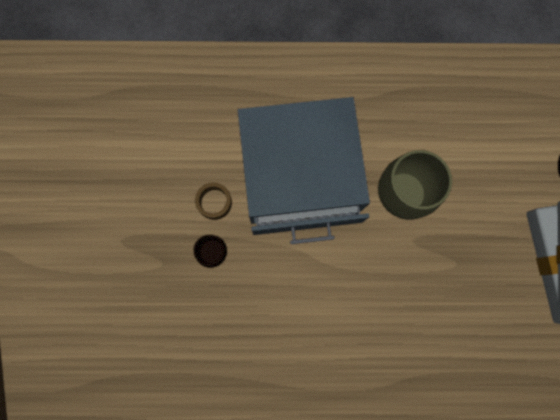

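The scene picture shows the unit with its handle facing the robot. In the top picture the unit's top has its front corners at about (249,218) and (367,206) and its back corners at (238,109) and (354,98). The handle bar runs from (291,242) to (333,238), and the drawer is slightly ajar.

```bash
cat > h.py <<'E'
from station import bot, imaging
import cv2, numpy as np
from scipy.spatial.transform import Rotation as R
np.set_printoptions(precision=4,suppress=True)
def ray(cam,uv):
    c=imaging.calibration(cam);K=c["intrinsics"];E=c["extrinsics"]
    return E[:3,3],E[:3,:3]@np.linalg.solve(K,[uv[0],uv[1],1])
def onz(cam,uv,z):
    p,d=ray(cam,uv); return p+d*(z-p[2])/d[2]
def tool():
    o=bot.get_obs(); q=o["tool_rot"]
    return o["eef_pos"],R.from_quat([q[1],q[2],q[3],q[0]]),o
E
python3 - <<'E'
from h import *
for n,uv,z in [("FL",(249,218),.125),("FR",(367,206),.125),("BL",(238,109),.125),("BR",(354,98),.125),("hL",(291,242),.085),("hR",(333,238),.085),
 ("panL",(254,231),.102),("panR",(367,219),.102),("pot",(210,251),.07),("roll",(213,201),.048),("planter",(421,180),.175)]:
    print(n,onz("top",uv,z))
for n,uv,z in [("hL",(304,201),.085),("hR",(276,174),.085)]: print("scene",n,onz("scene",uv,z))
p,r,o=tool(); print(p,r.as_matrix())
im=cv2.imread("pics/top0.png")[190:260,230:390]; cv2.imwrite("pics/crop.png",cv2.resize(im,None,fx=5,fy=5,interpolation=cv2.INTER_CUBIC))
E
```

```text
FL [0.6498 0.0637 0.125 ]
FR [ 0.6822 -0.2449  0.125 ]
BL [0.9493 0.0968 0.125 ]
BR [ 0.9829 -0.2197  0.125 ]
hL [ 0.5917 -0.0468  0.085 ]
hR [ 0.6025 -0.1591  0.085 ]
panL [0.6188 0.0513 0.102 ]
panR [ 0.6514 -0.2485  0.102 ]
pot [0.5689 0.17   0.07  ]
roll [0.7101 0.1682 0.048 ]
planter [ 0.7402 -0.3744  0.175 ]
scene hL [ 0.5945 -0.0417  0.085 ]
scene hR [ 0.6056 -0.1461  0.085 ]
[0.1556 0.6563 0.2304] [[-0.973   0.2306 -0.0002]
 [ 0.2306  0.973  -0.0016]
 [-0.0001 -0.0016 -1.    ]]
```

View pics/crop.png

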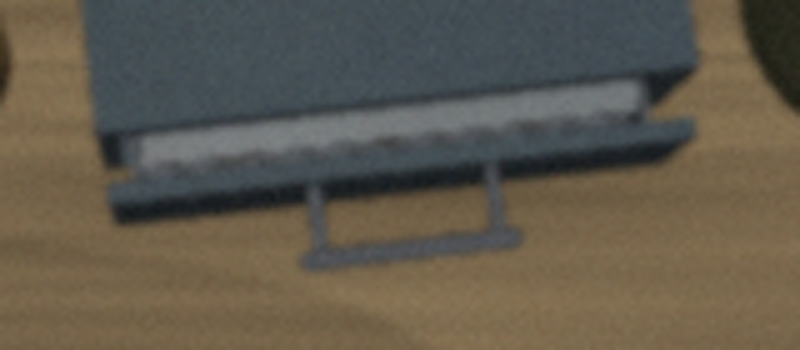

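The unit is yawed about +0.106 rad. The handle centre is at about (0.598, -0.099, 0.085). I'll turn the tool so y runs along the unit's x, and move above the handle.

Call:
move_arm(commands=[[[0,0,0,0,0,10.1,0.036],[0,0,0,0,0,10.1,0.036],[0,0,0,0,0,10.1,0.036],[0,0,0,0,0,10.1,0.036],[0,0,0,0,0,10.1,0.036],[0,0,0,0,0,10.1,0.036],[0,0,0,0,0,10.1,0.036],[-0.057,0.0257,0,0,0,0,0.036],[-0.057,0.0257,0,0,0,0,0.036],[-0.057,0.0257,0,0,0,0,0.036],[-0.057,0.0257,0,0,0,0,0.036],[-0.057,0.0257,0,0,0,0,0.036],[-0.057,0.0257,0,0,0,0,0.036],[-0.057,0.0257,0,0,0,0,0.036],[-0.057,0.0257,0,0,0,0,0.036],[-0.057,0.0257,0,0,0,0,0.036],[-0.057,0.0257,0,0,0,0,0.036],[-0.057,0.0257,0,0,0,0,0.036],[-0.057,0.0257,0,0,0,0,0.036]]], squeeze=50)

```text
t: 2.48
eef_pos: [0.5339, 0.0073, 0.2312]
tool_rot: [-0.0, 0.669, 0.743, 0.0]
contact_force: [0.7, 1.2, -0.4]
gripper_width: 0.422
grasp_force: 0.0
```

```bash
cat >> h.py <<'E'
th=0.106; U=np.array([[np.cos(th),np.sin(th),0],[-np.sin(th),np.cos(th),0],[0,0,1]])  # rows: unit axes
def goto(target,yaxis):
    "remaining shift (tool axes) and turn (deg, tool axes) to TCP target, tool down with y along yaxis"
    p,r,o=tool(); z=np.array([0,0,-1.]); y=np.array(yaxis,float); M=np.c_[np.cross(y,z),y,z]
    print("p",p,"turn",np.degrees((r.inv()*R.from_matrix(M)).as_rotvec()),"shift now-axes",r.inv().apply(np.array(target)-p),"t",o["t"],"F",o["contact_force"],"w",o["gripper_width"],"g",o["grasp_force"],"q",o["q"])
E
python3 - <<'E'
from h import *
goto([.598,-.099,.16],U[0])
E
```

```text
p [0.5339 0.0073 0.2312] turn [ 0.0016 -0.0262 -0.0738] shift now-axes [-0.1124  0.0526  0.0712] t 2.475 F [ 0.6925  1.1558 -0.4316] w 0.4217060755235897 g 0.0 q [-0.692   0.2844  0.6849  1.9272 -0.2128  1.0022  0.1934]
```

Call:
move_arm(commands=[[[-0.04,0.018,0,0,0,0,0.036],[-0.04,0.018,0.02,0,0,0,0.036],[-0.032,0.017,0.025,0,0,0,0.036],[0,0,0.025,0,0,0,0.036],[0,0,0,0,0,0,0.036],[0,0,0,0,0,0,0.036]]])

```text
t: 3.22
eef_pos: [0.5979, -0.0966, 0.162]
tool_rot: [0.0, 0.669, 0.743, 0.0]
contact_force: [0.5, 0.0, 0.1]
gripper_width: 0.427
grasp_force: 0.0
```

```bash
cat >> h.py <<'E'
def wray(uv,p,r):
    c=imaging.calibration("wrist");K=c["intrinsics"];M=c["mount"]
    d=(np.array(uv,float)-K[:2,2])/K[0,0]; a=np.hypot(*d); v=np.array([*(d/a*np.sin(a)),np.cos(a)])
    return p+r.apply(M[:3,3]), r.apply(M[:3,:3]@v)
def wonz(uv,z,p,r):
    o,d=wray(uv,p,r); return o+d*(z-o[2])/d[2]
def snap(cam,name):
    p,r,_=tool(); im=imaging.read_camera(cam); cv2.imwrite(f"pics/{name}.png",im[:,:,::-1]); np.savez(f"pics/{name}.npz",p=p,q=r.as_quat())
def load(name):
    d=np.load(f"pics/{name}.npz"); return d["p"],R.from_quat(d["q"])
E
python3 - <<'E'
from h import *
goto([.598,-.099,.066],U[0]); snap("wrist","w1")
E
```

```text
p [ 0.5979 -0.0966  0.162 ] turn [ 0.0274 -0.0093 -0.0732] shift now-axes [-0.0024 -0.0002  0.096 ] t 3.225 F [0.5432 0.0017 0.0986] w 0.42720620322178604 g 0.0 q [-0.4149  0.5042  0.6415  1.8263 -0.3687  0.9321  0.4952]
```

View pics/w1.png

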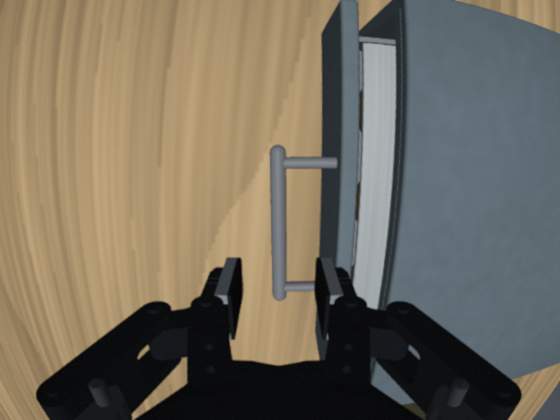

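The wrist view shows the bar from about (278,150) to (280,298), lying between the finger columns. The panel's top front edge is at about column 340 (row 100).

```bash
python3 - <<'E'
from h import *
p,r=load("w1")
for n,uv,z in [("h1",(278,151),.085),("h2",(280,297),.085),("pf",(342,60),.102),("pf2",(338,180),.102),("pb",(358,60),.102),("unit",(404,20),.125),("unit2",(398,190),.125)]:
    w=wonz(uv,z,p,r); print(n,w,U@(w-p))
E
```

```text
h1 [ 0.5925 -0.0458  0.085 ] [-0.      0.0511 -0.077 ]
h2 [ 0.606  -0.1589  0.085 ] [ 0.0015 -0.0628 -0.077 ]
pf [0.6253 0.0183 0.102 ] [ 0.0394  0.1114 -0.06  ]
pf2 [ 0.6325 -0.0579  0.102 ] [ 0.0385  0.0349 -0.06  ]
pb [0.6353 0.0201 0.102 ] [ 0.0495  0.1121 -0.06  ]
unit [0.655  0.0455 0.125 ] [ 0.0718  0.1353 -0.037 ]
unit2 [ 0.6651 -0.055   0.125 ] [ 0.0712  0.0343 -0.037 ]
```

The bar is within 1 mm of centre in unit x. I'll go down, close, and check.

Call:
move_arm(commands=[[[-0.006,0.001,0.02,0,0,0,0.036],[0,0,0.025,0,0,0,0.036],[0,0,0.025,0,0,0,0.036],[0,0,0.02,0,0,0,0.036],[0,0,0.006,0,0,0,0.036],[0,0,0,0,0,0,0.0],[0,0,0,0,0,0,0.0],[0,0,0,0,0,0,0.0],[0,0,0,0,0,0,0.0]]], squeeze=50)

```text
t: 4.4
eef_pos: [0.5994, -0.1032, 0.0658]
tool_rot: [0.0, 0.669, 0.743, 0.0]
contact_force: [-2.2, -1.3, 1.6]
gripper_width: 0.106
grasp_force: 48.8
```

Call:
move_arm(commands=[[[0,-0.01,0,0,0,0,0],[0,-0.02,0,0,0,0,0],[0,-0.02,0,0,0,0,0],[0,-0.02,0,0,0,0,0],[0,-0.02,0,0,0,0,0],[0,-0.02,0,0,0,0,0],[0,-0.02,0,0,0,0,0],[0,-0.01,0,0,0,0,0],[0,0,0,0,0,0,0]]])

```text
t: 5.52
eef_pos: [0.4619, -0.1192, 0.0659]
tool_rot: [0.003, 0.67, 0.743, 0.001]
contact_force: [4.7, -7.5, -8.2]
gripper_width: 0.104
grasp_force: 50.9
```

```bash
python3 - <<'E'
from h import *
goto([.5994,-.1032,.0658],U[0])
E
```

```text
p [ 0.4619 -0.1192  0.0659] turn [ 0.2845  0.2102 -0.1608] shift now-axes [0.0018 0.1384 0.0007] t 5.525 F [ 4.6858 -7.5445 -8.1939] w 0.10387733906664652 g 50.92977225780487 q [-0.3474  0.4578  0.5786  2.1876 -0.437   0.6019  0.6519]
```

Moved 138 mm and not yet at the stop, by the force. I'll go on in small steps.

Call:
move_arm(commands=[[[0,-0.004,0,0,0,0,0],[0,-0.004,0,0,0,0,0],[0,0,0,0,0,0,0]]])

```text
t: 5.9
eef_pos: [0.4619, -0.1193, 0.0661]
tool_rot: [0.009, 0.669, 0.744, 0.003]
contact_force: [28.1, -5.1, -41.4]
gripper_width: 0.116
grasp_force: 48.7
```

```bash
python3 - <<'E'
from h import *
goto([.5994,-.1032,.0658],U[0]); snap("top","t2")
E
```

```text
p [ 0.4619 -0.1193  0.0661] turn [0.9838 0.4981 0.0184] shift now-axes [0.0015 0.1384 0.0027] t 5.9 F [ 28.0679  -5.0672 -41.4239] w 0.11584313539270262 g 48.664990067481995 q [-0.3484  0.4509  0.5765  2.1969 -0.4383  0.5844  0.6555]
```

The drawer is at its end stop: 28 N along x and no further motion. I'll relax the pull, release and rise.

Call:
move_arm(commands=[[[0,0.007,0,0,0,0,0],[0,0,0,0,0,0,0.036],[0,0,0,0,0,0,0.036],[0,0,0,0,0,0,0.036],[0,0,-0.02,0,0,0,0.036],[0,0,-0.04,0,0,0,0.036],[0,0,-0.05,0,0,0,0.036],[0,0,-0.02,0,0,0,0.036],[0,0,0,0,0,0,0.036]]])

```text
t: 7.08
eef_pos: [0.4599, -0.1174, 0.1966]
tool_rot: [0.001, 0.669, 0.743, 0.002]
contact_force: [-0.8, 0.8, -0.6]
gripper_width: 0.421
grasp_force: 0.0
```

```bash
python3 - <<'E'
from h import *
goto([.558,-.108,.2],U[0]); snap("top","t3");snap("wrist","w3")
E
```

```text
p [ 0.4599 -0.1174  0.1966] turn [ 0.21   -0.0452 -0.0877] shift now-axes [-0.0009  0.0985 -0.0031] t 7.075 F [-0.7809  0.7757 -0.5837] w 0.4213563672924781 g 0.0 q [-0.5339  0.2224  0.7593  2.0966 -0.1993  0.8889  0.4436]
```

View pics/w3.png

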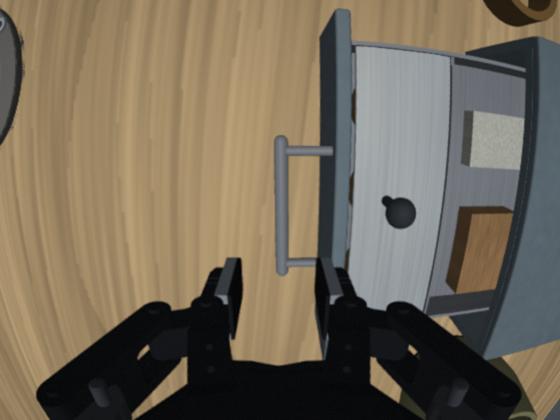

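The drawer is fully out. The ball knob is at (401,213), the bar spans (281,137)–(282,273), and the lid is pale with the ball above it.

```bash
python3 - <<'E'
from h import *
p,r=load("w3")
for n,uv,z in [("knob",(401,213),.098),("h1",(281,139),.085),("h2",(282,271),.085),("unit",(528,200),.125)]:
    w=wonz(uv,z,p,r); print(n,w,U@(w-p))
k=wonz((401,213),.098,p,r)
# after 90deg turn, tool y along unit y
goto(k+[0,0,.06],U[1])
goto(k+[0,0,.06],-U[1])
E
```

```text
knob [ 0.5586 -0.1061  0.098 ] [ 0.1001  0.0004 -0.0974]
h1 [ 0.4555 -0.0607  0.085 ] [ 0.0024  0.0565 -0.1104]
h2 [ 0.4686 -0.1735  0.085 ] [ 0.0035 -0.057  -0.1104]
unit [ 0.6689 -0.0743  0.125 ] [ 0.2131  0.0204 -0.0704]
p [ 0.4585 -0.1172  0.1947] turn [  0.0064  -0.0569 -90.0863] shift now-axes [0.0005 0.1007 0.0366] t 7.175 F [-0.0195 -0.3745 -0.8653] w 0.41866977077964723 g 0.0 q [-0.5328  0.2254  0.7579  2.0988 -0.1999  0.8884  0.444 ]
p [ 0.4585 -0.1172  0.1947] turn [-0.0568 -0.0064 89.9137] shift now-axes [0.0005 0.1007 0.0366] t 7.175 F [-0.0195 -0.3745 -0.8653] w 0.41866977077964723 g 0.0 q [-0.5328  0.2254  0.7579  2.0988 -0.1999  0.8884  0.444 ]
```

Call:
move_arm(commands=[[[0,0.025,0,0,0,0,0.06],[0,0.025,0,0,0,0,0.06],[0,0.025,0,0,0,0,0.06],[0,0.025,0,0,0,0,0.06],[0,0,0,0,0,-10,0.06],[0,0,0,0,0,-10,0.06],[0,0,0,0,0,-10,0.06],[0,0,0,0,0,-10,0.06],[0,0,0,0,0,-10,0.06],[0,0,0,0,0,-10,0.06],[0,0,0,0,0,-10,0.06],[0,0,0,0,0,-10,0.06],[0,0,0,0,0,-10,0.06],[0,0,0.03,0,0,0,0.06],[0,0,0,0,0,0,0.06],[0,0,0,0,0,0,0.06]]])

```text
t: 9.18
eef_pos: [0.5582, -0.1074, 0.1649]
tool_rot: [-0.001, -0.052, 0.999, 0.0]
contact_force: [0.4, 0.1, 0.2]
gripper_width: 0.699
grasp_force: 0.0
```

```bash
python3 - <<'E'
from h import *
goto([.5586,-.1061,.079],U[1]); snap("wrist","w4")
E
```

```text
p [ 0.5582 -0.1074  0.1649] turn [ 0.0076 -0.0756 -0.1401] shift now-axes [-0.0006  0.0012  0.0859] t 9.175 F [0.4136 0.1036 0.1839] w 0.6989100731472461 g 0.0 q [-0.1818  0.3889  0.3324  1.8965 -0.1606  0.8833  1.9043]
```

View pics/w4.png

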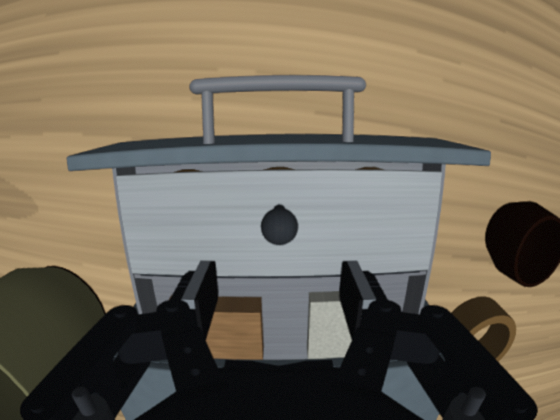

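The knob is at (279,226), centred between the fingers.

```bash
python3 - <<'E'
from h import *
p,r=load("w4"); w=wonz((279.5,226),.098,p,r); print(w,U@(w-p)); goto(w+[0,0,-.019],U[1])
E
```

```text
[ 0.5577 -0.1058  0.098 ] [-0.0003  0.0016 -0.0669]
p [ 0.5587 -0.1074  0.1655] turn [-0.0028 -0.0006 -0.1351] shift now-axes [0.0008 0.0017 0.0865] t 9.225 F [ 1.22   -0.0347  0.3216] w 0.7075581091207022 g 0.0 q [-0.182   0.3882  0.3326  1.896  -0.1605  0.8832  1.9044]
```

Call:
move_arm(commands=[[[0,0.002,0.02,0,0,0,0.06],[0,0,0.025,0,0,0,0.06],[0,0,0.025,0,0,0,0.06],[0,0,0.018,0,0,0,0.06],[0,0,0,0,0,0,0.06],[0,0,0,0,0,0,0.0],[0,0,0,0,0,0,0.0],[0,0,0,0,0,0,0.0],[0,0,0,0,0,0,0.0],[0,0,0,0,0,0,0.0]]], squeeze=60)

```text
t: 10.48
eef_pos: [0.5593, -0.1067, 0.0787]
tool_rot: [0.001, -0.051, 0.999, -0.001]
contact_force: [-0.8, -3.6, 6.3]
gripper_width: 0.264
grasp_force: 58.6
```

```bash
python3 - <<'E'
from h import *
goto([.5577,-.1058,.078],U[1])
r=np.hypot(60,43);a0=np.arctan2(43,-60)
q=[r*np.array([np.cos(a0-b),np.sin(a0-b)]) for b in np.radians(np.arange(0,61,5))]
print(np.diff(q,axis=0))
E
```

```text
p [ 0.5593 -0.1067  0.0787] turn [-0.0957  0.1477 -0.1776] shift now-axes [0.0015 0.0011 0.0007] t 10.475 F [-0.7744 -3.5578  6.3075] w 0.2641454459014224 g 58.55010151863098 q [-0.147   0.5097  0.2917  1.9531 -0.2163  0.7057  1.9483]
[[ 3.976   5.0657]
 [ 4.4024  4.6999]
 [ 4.7953  4.2983]
 [ 5.1516  3.864 ]
 [ 5.4688  3.4003]
 [ 5.7444  2.9108]
 [ 5.9762  2.399 ]
 [ 6.1625  1.869 ]
 [ 6.302   1.3248]
 [ 6.3935  0.7705]
 [ 6.4363  0.2104]
 [ 6.4301 -0.3514]]
```

The ball is gripped. I'll raise the lid along the arc, first half.

Call:
move_arm(commands=[[[-0.004,0,-0.005,0,0,0,0],[-0.0044,0,-0.0047,0,0,0,0],[-0.0048,0,-0.0043,0,0,0,0],[-0.0052,0,-0.0039,0,0,0,0],[-0.0055,0,-0.0034,0,0,0,0],[-0.0057,0,-0.0029,0,0,0,0],[0,0,0,0,0,0,0]]])

```text
t: 11.35
eef_pos: [0.5874, -0.1034, 0.1023]
tool_rot: [-0.0, -0.051, 0.999, -0.0]
contact_force: [-4.3, -4.0, 4.9]
gripper_width: 0.268
grasp_force: 59.3
```

```bash
python3 - <<'E'
from h import *
goto([.5593,-.1067,.0787],U[1])
E
```

```text
p [ 0.5874 -0.1034  0.1023] turn [-0.0545 -0.0475 -0.1701] shift now-axes [ 0.0282 -0.0003  0.0237] t 11.35 F [-4.3055 -3.9826  4.935 ] w 0.2679842581855374 g 59.34064507484436 q [-0.1599  0.5137  0.3029  1.8734 -0.2072  0.7856  1.9273]
```

Call:
move_arm(commands=[[[-0.006,0,-0.0024,0,0,0,0],[-0.0062,0,-0.0019,0,0,0,0],[-0.0063,0,-0.0013,0,0,0,0],[-0.0064,0,-0.0008,0,0,0,0],[-0.0064,0,-0.0002,0,0,0,0],[-0.0064,0,0.0004,0,0,0,0],[0,0,0,0,0,0,0],[0,0,0,0,0,0,0]]])

```text
t: 12.35
eef_pos: [0.6265, -0.0989, 0.1091]
tool_rot: [0.001, -0.052, 0.999, -0.0]
contact_force: [0.6, -2.9, 6.8]
gripper_width: 0.274
grasp_force: 59.5
```

```bash
python3 - <<'E'
from h import *
goto([.5593,-.1067,.0787],U[1]); snap("scene","s5"); snap("wrist","w5")
a=cv2.imread("pics/s5.png")[100:330,130:400]; cv2.imwrite("pics/v5.png",np.hstack([cv2.resize(a,(400,341)),cv2.resize(cv2.imread("pics/w5.png"),(400,341))]))
E
```

```text
p [ 0.6265 -0.0989  0.1091] turn [-0.0565  0.1646 -0.1356] shift now-axes [ 0.0677 -0.0008  0.0302] t 12.35 F [ 0.5778 -2.8737  6.8313] w 0.27387860570103295 g 59.462730288505554 q [-0.1624  0.5565  0.3024  1.7787 -0.2132  0.8354  1.9148]
```

View pics/v5.png

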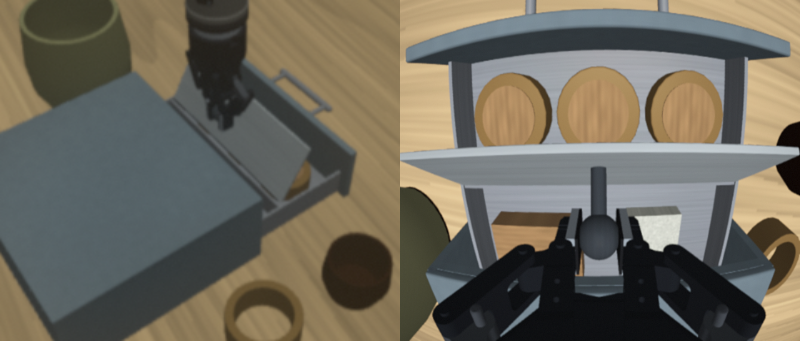

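The lid is up at about 60°, with the ball pinched and the three rolls visible. I'll check numerically that the drawer hasn't slid since release.

```bash
python3 - <<'E'
from h import *
snap("top","t6")
a,b=[cv2.cvtColor(cv2.imread(f"pics/{n}.png"),cv2.COLOR_BGR2GRAY) for n in ("t3","t6")]
c=imaging.calibration("top");K=c["intrinsics"];Ei=np.linalg.inv(c["extrinsics"])
def px(P): v=Ei@[*P,1]; v=K@v[:3]; return v[:2]/v[2]
h=np.array([.462,-.117,.085]); print(px(h),px(h+U[0]*.01))
# outer ends of the drawer panel and unit front, both arms clear
for yo in (.13,-.13):
    u,v=px(h+U[0]*.046+U[1]*yo+[0,0,.017]).round().astype(int)
    A,B=[i[v-14:v+15,u-12:u+13].astype(np.float32) for i in (a,b)]
    print((u,v),cv2.phaseCorrelate(A,B,cv2.createHanningWindow(A.shape[::-1],cv2.CV_32F)))
E
```

```text
[318.076  291.4093] [317.6133 287.5567]
(np.int64(267), np.int64(279)) ((0.705436542472718, -0.17652761930448158), 0.8598885656992594)
(np.int64(366), np.int64(268)) ((0.26233665459499456, -0.05341191582081173), 0.7585459238688151)
```

The drawer has moved by less than 1 mm and the knob matches the 60° arc point, so I'm handing in.

```bash
python3 -c "
from station import bot
print(bot.hand_in())"
```

```text
the job is handed in; nothing more can be done
None
```

The job is handed in (no verdict shown): the drawer is out to its stop, the gripper is holding the lid at about 60° by its knob, and the arm kept clear of the pots and tape roll throughout.

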